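Lock the collar of a solder reel stand onto the shaft's flat

TASK

Lock the loose collar on top of the solder reel stand. Turn the collar anticlockwise (seen from above) on its shaft until you feel its set screw drop into the narrow flat milled in the shaft, let it settle there, then tighten the set screw by pressing its lever fully down, gently and without forcing it (if the lever stops hard half-way, the screw is not on the flat). Let go, and leave the other things on the bench where they are.

Things in the scene. Friction and masses are not known exactly. Their poses are not given: they have to be found in the camera images.
- collar_mid (a point): Collar: dark steel ring, 52 mm across, 22 mm high, that turns about a fixed upright shaft. The point is on the shaft axis at the collar's mid-height, 83 mm above the bench; z up, x out through the set screw, y to the side where the screw's lever points. Grip it across its y sides. Turning takes less than 0.3 N m on the round of the shaft; against the flat's far side it climbs to 1 N m from 0.1 to 0.2 rad past the middle.
- screw_hub (a point): Point on the set screw's axis (the collar's x axis), 28 mm out from the shaft axis, on the collar. In the screw a sprung nose (16 to 22 N) rubs on the shaft and drops into the flat, pulling the collar on, then stops against the flat's far side. Let go within about 0.25 rad of the flat's middle, the collar stays in the flat; that is good enough to tighten the screw, which centres itself.
- shaft_end (a point): Centre of the shaft's end, 18 mm above the collar's top (axes here are those of the collar). Steel shaft, 32 mm diameter. A flat, 5 mm wide at its floor, 10 mm at its mouth, 4 mm deep, with sloping sides, runs down it and shows as a notch at this end. Its direction is not given: 0.5 to 1.8 rad anticlockwise (from above) of where the screw points at first.
- lever_ball (a point): Centre of the black 16 mm ball on the set screw's lever. It moves about the screw's axis on a 45 mm radius in an upright plane 40 mm out from the shaft axis, on the collar's +y side: at first 15 to 20 mm above the screw's axis, tight about 15 mm below. It can be pressed down from above with shut fingers; 2 to 4 N move it and it stays where left. Below: reel 58 mm across, top at 57 mm; foot 90 mm across.
- lever (a joint): Lever of the set screw, rad: 0 = loose, 0.45 rad above level; grows as it is pressed down, level at 0.45. It drives the screw in by 10 mm per rad. Over the round of the shaft it stops hard at about 0.4; on the flat it goes to 0.75 to 0.8, which is tight. A push of 10 to 15 N tightens it; it breaks if pushed with more than 30 N.
- tape_blue: Roll of blue tape lying flat, 90 mm across, 12 mm high; a bystander. Origin at the centre of its underside.
- marker: Felt marker, 132 mm long; a bystander. Origin at the centre of its underside.
- guide_nozzle: Small metal nozzle, 60 mm long; a bystander. Origin at the centre of its underside.
- temp_meter: Yellow hand-held meter, 118 x 66 x 30 mm; a bystander. Origin at the centre of its underside.
- board_b: Green circuit board, 58 x 85 x 12 mm; a bystander. Origin at the centre of its underside.
- collar: The collar itself, as a body; its origin and axes are those of collar_mid.

How it is judged (in metres and radians):
On the way, in this order (a step that is already met when the one before it is completed fails the run):
1. the collar has been turned by at least 0.4 rad with the lever still loose (distance of lever_ball from where it was at the start of the episode above 0.022 m and value of joint lever below 0.3 rad), for 0.2 s.
2. the lever is pressed down with the screw on the flat (value of joint lever above 0.62 rad), for 0.2 s.
At the end, for the whole second after the job is handed in: the lever stands at more than 0.62 rad, which only a screw seated on the flat allows, and the collar is at rest (value of joint lever above 0.62 rad and angular speed of collar below 0.05 rad/s); the robot touches nothing.
It fails at once if more than 30 N on the set screw's lever (contact force between lever and anything else above 30 N).
It fails at once if a bystander is shifted by more than 30 mm (distance of any of tape_blue, marker, guide_nozzle, temp_meter, board_b from where it was at the start of the episode above 0.03 m).
It also fails if it takes over 58 s, if anything falls off the work surface, if the arm or the gripper's body presses on something with over 40 N, if the wrist force passes 120 N, or if a joint passes its speed limit or range.

ROBOT

A 6-joint arm with a two-finger parallel gripper is mounted at the origin on a cart in front of the work surface, level with it; the furniture and walls round the work are solid. World frame = base frame: x ahead of the robot, y to its left, z up, the work surface at z = 0. Lengths are in mm, angles in rad, forces in N, time in s.
With the tool pointing down it reaches from about 300 to 775 mm from the base axis. Payload 14.6 kg.
Tool frame: the origin (TCP) lies at the very end of the fingers, on their centre line; the grasp point (between the pads) lies 19 mm behind it; z points along the fingers, y is the line along which they close (so a half turn about z gives the same grasp; the last joint's range is limited). The gripper opens to 94 mm and grips with 3 to 60 N. Pads are 16 mm wide; open, the fingers measure 119 mm over their backs; the gripper's body (75 mm by 177 mm) begins 78 mm behind the grasp point.
Start: joints at [-0.067, 0.3, 1.521, -0, 1.321, -0.067], TCP at [549.99, -0.002, 205.446] pointing down, gripper open.
Joint ranges: [-3.03, 3.03], [-0.79, 2.21], [0.23, 2.52], [-1.04, 4.18], [0, 3.07], [-2.55, 2.55]. Speed limits (rad/s): [2.22, 2.22, 2.57, 3.14, 3.14, 3.14].

INTERFACE

Orientations are given as [roll, pitch, yaw] about the fixed x, y, z axes, in that order (R = Rz(yaw) Ry(pitch) Rx(roll)).
In Python, from cell import manip, camera, get_calibration gives the robot as it stands. The module is installed in compiled form; this text tells all that it offers.
- The arm moves only by the tool jog_arm, never from a script. Its argument "plan" is one flat list of numbers, 6 for each row, row after row: the shift along the world's x, y, z in m, then the turn, a rotation vector about the world's x, y, z in degrees. A call has 1 to 20 rows; each row is the pose to reach, as a shift and turn from the pose commanded when the call began; what a row does not reach only later rows make up. A row lasts 1/10 s, in which the tool goes at most 50 mm and 8.59 degrees, less where a joint would pass 70% of its speed; a pose out of reach is approached as far as the arm can. A call with a gripper value outside its range is refused whole. "claw" is the finger opening in m, from 0 to 0.094, set as the call begins (left out, the last holds). The fingers move at their own pace and stop on an object; "force" is the grip in N (left out, the last holds). Time passes only in rows, so rows that repeat a pose let the fingers close. It gives the time, the measured TCP pose, the force, the opening and the grip force at its end, in the units of the state.
- manip.read_state(): the state, without advancing time (a new reading comes with each control period).
- camera(name): name is "scene" or "side" or "wrist"; returns (picture, depth): 420x560x3 uint8, red, green, blue; 420x560 float32, mm along the optical axis (not along the pixel's ray), 0 where there is no reading.
- get_calibration(name): a dict with "fx", "fy", "cx", "cy" (pixels), "k1" (the pictures are not rectified: a ray, as slopes to the right and down, at radius r is drawn at 1 + k1 r^2 times it, then the intrinsics apply), "origin" and "attitude" of the camera in the world. Camera axes: x right, y down, z forward; pixel columns grow to the right and rows downward; lengths in mm; the calibration is good to about 2 mm. A picture is of the moment at which its call begins: read the wrist's pose just before it. get_calibration takes no time and is no camera call; for the wrist camera it gives the pose at the moment of the call.
- manip.sign_off(): hands the job in; it is judged then, once.
The state is a dict: "clock": time; "joints": joint angles; "qd": joint speeds; "effort": joint torques, N m; "eef_pos": TCP position; "eef_rot": TCP orientation; "wrist_force": force on the tool from outside, world axes, zero at the start; "moment": the same for the moment, N m; "finger_gap": finger opening in mm; "finger_force": force on a finger pad.
Only numpy, scipy, OpenCV 4.12 (cv2) and the standard library are available. Lean on these libraries where they do the work, as an engineer would, in place of code of your own. Each camera call takes 0.05 s, during which the arm holds its last target. There are 200 camera calls.

## Working session

There is one attempt and no reset: what is moved stays moved. The work goes in short steps, Python scripts to look and compute and a tool call to move; the robot and the scene stay as the last step left them, time stands still between calls to the robot, and variables do not carry over. Pictures are saved under pics/ and viewed, at most 10 in all, crops included, and the job is handed in when it is done.

Besides the shell and the picture viewer there is one more tool, called as name(argument=value, ...), one argument or row to a line, values as JSON. jog_arm: Moves the arm, as the interface text tells. Its arguments: {"type":"object","properties":{"plan":{"type":"array"},"claw":{"type":"number"},"force":{"type":"number"}},"required":["plan"]}

```bash
mkdir -p pics
cat > h.py <<'E'
import numpy as np, cv2
from cell import manip, camera, get_calibration
from scipy.spatial.transform import Rotation as R
def att(c):
    a=np.array(c["attitude"],float)
    if a.shape==(3,3): return a
    if a.size==4: return R.from_quat(a).as_matrix()
    return R.from_euler('xyz',a).as_matrix()
def ray(c,u,v):
    d=np.array([(u-c["cx"])/c["fx"],(v-c["cy"])/c["fy"]]);s=d.copy()
    for _ in range(20): s=d/(1+c["k1"]*(s@s))
    return att(c)@np.array([s[0],s[1],1.])
def onplane(c,u,v,z):
    o=np.array(c["origin"],float);r=ray(c,u,v);return o+r*(z-o[2])/r[2]
def atdepth(c,u,v,d):
    return np.array(c["origin"],float)+ray(c,u,v)*d
E
python3 - <<'E'
from h import *
for n in("scene","side","wrist"):
    c=get_calibration(n);print(n,c)
    p,d=camera(n);cv2.imwrite(f"pics/{n}0.png",p[:,:,::-1]);np.savez(f"{n}0.npz",p=p,d=d)
print(manip.read_state())
a=[cv2.imread(f"pics/{n}0.png") for n in("scene","side")]
E
```

```text
scene {'fx': 397.14029664567477, 'fy': 397.14029664567477, 'cx': 278.72594266954457, 'cy': 215.4070198847654, 'k1': -0.09341589189166677, 'origin': array([  66.29550547, -807.12709451,  816.67327012]), 'attitude': array([-2.2900258 , -0.00523779, -0.64134445])}
side {'fx': 444.06072197722824, 'fy': 444.06072197722824, 'cx': 281.53206508609264, 'cy': 216.90278075414722, 'k1': 0.03411199146513643, 'origin': array([  83.8502593 , -990.83324574,  654.51402523]), 'attitude': array([-2.12097626,  0.02001371, -0.54450074])}
wrist {'fx': 336.74427764983903, 'fy': 336.74427764983903, 'cx': 283.79390837333807, 'cy': 211.23147570631693, 'k1': -0.00019073840913705315, 'origin': array([549.27280719,  79.7332541 , 384.14938139]), 'attitude': array([2.86464065e+00, 1.92007913e-03, 3.18651641e-04])}
{'clock': 0.15, 'joints': array([-6.66040600e-02,  3.00305416e-01,  1.52139579e+00, -4.46186022e-06,
        1.32072293e+00, -6.66191640e-02]), 'qd': array([-3.58341718e-05, -3.18459095e-03, -2.49271772e-03,  1.87341620e-03,
       -1.69805189e-03,  4.31039149e-04]), 'effort': array([-2.50185103e-04, -5.31960297e+01, -3.52822959e+01,  7.07691838e-02,
        2.35654798e-02, -3.66386917e-05]), 'eef_pos': array([5.49811156e+02, 6.25740832e-03, 2.05055610e+02]), 'eef_rot': array([-3.14076273e+00, -5.10389817e-05,  1.57081252e+00]), 'wrist_force': array([0.04188643, 0.24495642, 0.46594862]), 'moment': array([ 0.01016594, -0.00125282, -0.00258661]), 'finger_force': 0.0, 'finger_gap': 94.24717586520421}
```

View pics/scene0.png

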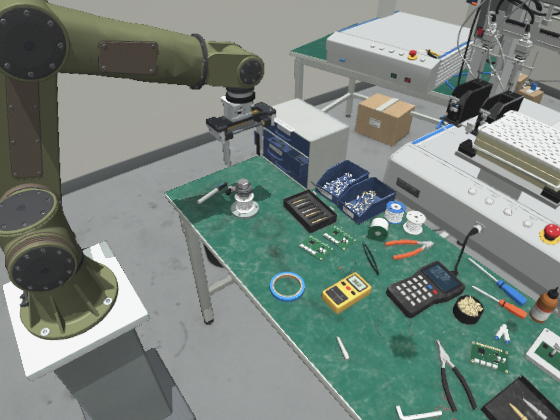

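View pics/wrist0.png

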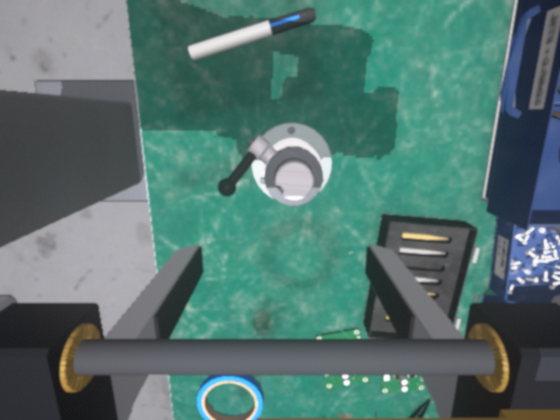

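The wrist view shows the shaft end near (295,180), the lever ball near (228,186), the screw hub near (262,150), and the marker beyond the stand. I'll zoom in to look for the notch.

Run:
```python
from h import *
z=np.load("wrist0.npz");p=z["p"];d=z["d"]
cv2.imwrite("pics/crop1.png",cv2.resize(p[115:215,210:345,::-1],None,fx=5.5,fy=5.5,interpolation=cv2.INTER_CUBIC))
c=get_calibration("wrist")
for n,u,v,h in(("shaft",295,180,112),("ball",228,186,100),("hub",262,150,83)):
    print(n,onplane(c,u,v,h),atdepth(c,u,v,d[v,u]))
print(np.round(d[160:205:4,270:322:4]))
```

```text
shaft [557.9957522   28.93989088 112.        ] [558.02773411  28.75346524 111.00083899]
ball [500.84947422  21.44055984 100.        ] [501.84806737  22.64243829 105.86025754]
hub [529.48848223  50.38383388  83.        ] [530.08280313  51.26505958  92.04462625]
[[290. 290. 289. 288. 290. 285. 283. 288. 289. 289. 289. 289. 327.]
 [290. 289. 290. 281. 272. 272. 273. 273. 273.   0. 290. 289. 290.]
 [291. 292. 282. 272. 274. 272. 274. 273. 272. 272. 292. 290. 293.]
 [293. 291. 273. 274. 275. 274. 274. 274. 273. 275. 274. 292. 292.]
 [292. 292. 275. 275. 274. 274. 274. 275. 275. 276. 275. 292. 293.]
 [294. 293. 277. 275. 276. 276. 276. 275. 275. 274. 276. 294. 293.]
 [295. 295. 277. 277. 276. 276. 276. 277. 276. 277. 277. 296. 295.]
 [295. 296. 295. 277. 278. 278. 278. 277. 278. 277. 279. 296. 296.]
 [297. 297. 296. 280. 278. 277. 279. 279. 277. 277. 296. 298. 382.]
 [384. 298. 298. 280. 279. 280. 279. 280. 279. 297. 298. 298. 394.]
 [395. 396. 299. 298. 299. 299. 283. 298. 299. 300. 301. 396. 397.]
 [399. 397. 397. 397. 300. 299. 299. 299. 301. 397. 396. 396. 397.]]
```

View pics/crop1.png

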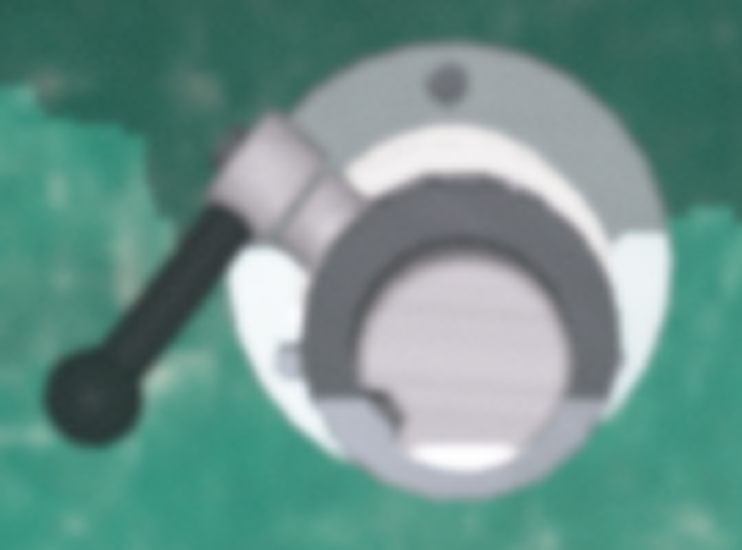

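The crop shows the notch at the lower-left rim of the shaft, crop (388,405), which is about (280.5,188.6) in the full picture. Next I'll compute the geometry.

Run:
```python
from h import *
z=np.load("wrist0.npz");p=z["p"].astype(int);d=z["d"]
c=get_calibration("wrist")
P=np.array([[atdepth(c,u,v,d[v,u]) if d[v,u]>0 else [0,0,0] for u in range(215,345)] for v in range(110,215)])
m=((P[:,:,2]>107)&(P[:,:,2]<117)).astype(np.uint8)
n,l,s,ce=cv2.connectedComponentsWithStats(m);k=1+np.argmax(s[1:,4])
cs,_=cv2.findContours((l==k).astype(np.uint8),0,1)
(cx,cy),r=cv2.minEnclosingCircle(cs[0]); e=cv2.fitEllipse(cs[0]);print(s[k],cx+215,cy+110,r,e)
S=onplane(c,cx+215,cy+110,112);print("shaft",S, P[l==k].mean(0))
N=onplane(c,210+388/5.5-.4,115+405/5.5-.4,112)
dark=(p.max(2)[110:215,215:345]<60)
m=(dark&(P[:,:,2]>80)&(np.arange(215,345)[None]<238)&(np.arange(110,215)[:,None]>170)).astype(np.uint8)
M=cv2.moments(m,True);u,v=M['m10']/M['m00']+215,M['m01']/M['m00']+110
B=onplane(c,u,v,101);print("ball",u,v,B,P[m>0].max(0))
b=B-S;print("b off",b,np.hypot(*b[:2]),np.degrees(np.arctan2(b[1],b[0])))
for h in((112,)): 
    q=N-S;print("notch",np.hypot(*q[:2]),np.degrees(np.arctan2(q[1],q[0])))
ring=(P[:,:,2]>90)&(P[:,:,2]<98)&(np.hypot(P[:,:,0]-S[0],P[:,:,1]-S[1])<32)
(q,rr)=cv2.minEnclosingCircle(P[ring][:,:2].astype(np.float32));print("ring",q,rr)
# side/scene check
for n in("scene",):
    c=get_calibration(n);d=np.load(n+"0.npz")["d"]
    Q=np.array([[atdepth(c,u,v,d[v,u]) for u in range(225,265)] for v in range(170,215)])
    k=(Q[:,:,2]>107)&(Q[:,:,2]<117)&(abs(Q[:,:,0]-558)<40)&(abs(Q[:,:,1]-29)<40)
    print(n,k.sum(),Q[k].min(0) if k.any() else 0,Q[k].max(0) if k.any() else 0)
```

```text
[  60   51   38   40 1142] 293.43043518066406 180.50652313232422 19.514934539794922 ((78.96610260009766, 70.2845230102539), (36.489253997802734, 38.48185348510742), 152.89447021484375)
shaft [556.71407079  28.5187815  112.        ] [557.16801984  28.65352926 111.98661134]
ball 227.1566265060241 185.65060240963857 [500.31127492  21.94968598 101.        ] [506.34546235  28.52819273 108.38050502]
b off [-56.40279587  -6.56909552 -11.        ] 56.784050559428614 -173.35683049039977
notch 12.672800353489821 -149.3264335123496
ring (554.0753784179688, 29.892173767089844) 29.05232810974121
scene 57 [542.06678621   8.54050842 107.33761674] [571.14263498  43.03191535 113.57431126]
```

jog_arm(
  plan=[0.001,0.004,-0.005,0,0,8,0.002,0.009,-0.01,0,0,16,0.004,0.014,-0.015,0,0,24,0.005,0.019,-0.02,0,0,32,0.006,0.024,-0.03,0,0,40,0.0075,0.0285,-0.04,0,0,48,0.0075,0.0285,-0.05,0,0,51,0.0075,0.0285,-0.065,0,0,51,0.0075,0.0285,-0.08,0,0,51,0.0075,0.0285,-0.09,0,0,51,0.0075,0.0285,-0.1,0,0,51,0.0075,0.0285,-0.11,0,0,51,0.0075,0.0285,-0.12,0,0,51,0.0075,0.0285,-0.128,0,0,51,0.0075,0.0285,-0.135,0,0,51,0.0075,0.0285,-0.139,0,0,51,0.0075,0.0285,-0.139,0,0,51,0.0075,0.0285,-0.139,0,0,51],
  claw=0.094,
)

```text
clock: 1.95
eef_pos: [557.6, 28.5, 66.7]
eef_rot: [3.141, 0.0, 2.461]
wrist_force: [0.7, 0.3, -0.2]
finger_gap: 94.1
finger_force: 0.0
```

jog_arm(
  plan=[0,0,0,0,0,0,0,0,0,0,0,0,0,0,0,0,0,0,0,0,0,0,0,0,0,0,0,0,0,0,0,0,0,0,0,0,0,0,0,0,0,0,0,0,0,0,0,0,0,0,0,0,0,0,0,0,0,0,0,0],
  claw=0.04,
  force=30,
)

```text
clock: 2.95
eef_pos: [557.4, 28.4, 66.4]
eef_rot: [-3.141, -0.0, 2.461]
wrist_force: [-1.8, -1.4, 2.1]
finger_gap: 51.4
finger_force: 30.0
```

Run:
```python
from h import *
s=manip.read_state();print(s["wrist_force"],s["moment"],s["finger_gap"],s["joints"])
```

```text
[-1.78335206 -1.40721427  2.10907368] [-0.28633494  0.27845771  0.01718704] 51.35948173395205 [-1.46199327e-02  4.70069607e-01  1.63294415e+00 -1.75012021e-04
  1.03883261e+00 -9.04646454e-01]
```

jog_arm(
  plan=[0,0,0,0,0,3,0,0,0,0,0,6,0,0,0,0,0,9,0,0,0,0,0,12,0,0,0,0,0,15,0,0,0,0,0,18,0,0,0,0,0,21,0,0,0,0,0,24,0,0,0,0,0,27,0,0,0,0,0,30,0,0,0,0,0,33,0,0,0,0,0,36,0,0,0,0,0,39,0,0,0,0,0,42,0,0,0,0,0,45,0,0,0,0,0,48,0,0,0,0,0,50,0,0,0,0,0,50],
)

```text
clock: 4.75
eef_pos: [557.3, 27.9, 66.5]
eef_rot: [-3.141, -0.001, -2.949]
wrist_force: [-3.8, -5.5, 3.5]
finger_gap: 51.5
finger_force: 30.0
```

Run:
```python
from h import *
s=manip.read_state();print(s["wrist_force"],s["moment"],s["finger_gap"],s["joints"],s["eef_rot"])
```

```text
[-3.82169583 -5.50712389  3.45031654] [-0.88734599  0.53461456  0.06957583] 51.5214299402937 [-1.51657432e-02  4.69935096e-01  1.63302922e+00 -9.48237673e-04
  1.03910765e+00 -1.77852347e+00] [-3.14089201e+00 -6.37716945e-04 -2.94855053e+00]
```

jog_arm(
  plan=[0,0,0,0,0,2,0,0,0,0,0,4,0,0,0,0,0,6,0,0,0,0,0,8,0,0,0,0,0,10],
)

```text
clock: 5.25
eef_pos: [557.3, 27.8, 66.4]
eef_rot: [-3.141, -0.001, -2.774]
wrist_force: [-2.8, -6.0, 2.6]
finger_gap: 51.8
finger_force: 30.0
```

Run:
```python
from h import *
s=manip.read_state();print(s["wrist_force"],s["moment"],s["effort"][5],s["eef_rot"])
p,d=camera("wrist");cv2.imwrite("pics/w2.png",p[:,:,::-1])
```

```text
[-2.79127825 -6.03941134  2.63181111] [-1.02965397  0.43646635  0.12982687] 0.8654158003628254 [-3.14075900e+00 -8.23486708e-04 -2.77363579e+00]
```

View pics/w2.png

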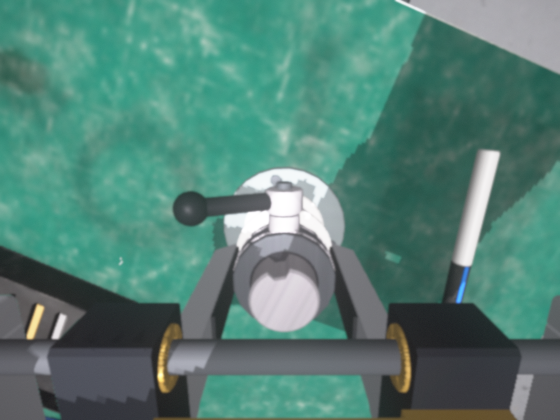

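The picture shows the hub (285,200) nearly in line with the notch (283,268) and the shaft centre (285,298), with a few degrees left to go. I'll step on and feel for the flat.

jog_arm(
  plan=[0,0,0,0,0,2,0,0,0,0,0,4,0,0,0,0,0,4],
)

```text
clock: 5.6
eef_pos: [557.4, 27.8, 66.4]
eef_rot: [-3.141, -0.001, -2.704]
wrist_force: [-3.2, -6.6, 2.3]
finger_gap: 51.5
finger_force: 30.0
```

```bash
cat > r.py <<'E'
from h import *
s=manip.read_state();print(s["clock"],s["wrist_force"],s["moment"],s["effort"][5],s["eef_rot"],s["finger_gap"])
E
python3 r.py
```

```text
5.6 [-3.15394861 -6.60975394  2.31792349] [-1.056202    0.45537502  0.09745367] -0.5077073536813259 [-3.14085190e+00 -8.23693382e-04 -2.70420984e+00] 51.52048541484386
```

jog_arm(
  plan=[0,0,0,0,0,2,0,0,0,0,0,4,0,0,0,0,0,4],
)

```text
clock: 5.9
eef_pos: [557.4, 27.8, 66.5]
eef_rot: [-3.141, -0.001, -2.634]
wrist_force: [-3.1, -7.0, 2.3]
finger_gap: 51.0
finger_force: 30.0
```

```bash
python3 r.py
```

```text
5.9 [-3.08186245 -7.00420552  2.27114548] [-1.09135551  0.39548464  0.01754883] -0.5559069290757179 [-3.14083349e+00 -7.97703857e-04 -2.63447293e+00] 50.98379528454114
```

jog_arm(
  plan=[0,0,0,0,0,2,0,0,0,0,0,4,0,0,0,0,0,4],
)

```text
clock: 6.2
eef_pos: [557.4, 27.7, 66.5]
eef_rot: [-3.141, -0.001, -2.565]
wrist_force: [-2.1, -6.3, 1.7]
finger_gap: 51.7
finger_force: 30.0
```

```bash
python3 r.py
python3 - <<'E'
from h import *
p,d=camera("wrist");cv2.imwrite("pics/w3.png",cv2.resize(p[150:350,180:400,::-1],None,fx=3,fy=3,interpolation=2))
E
```

```text
6.2 [-2.14657141 -6.31378097  1.65753595] [-1.10510132  0.4243391   0.02609476] -0.5453995987772942 [-3.14080978e+00 -8.55315645e-04 -2.56460810e+00] 51.7274378195255
```

View pics/w3.png

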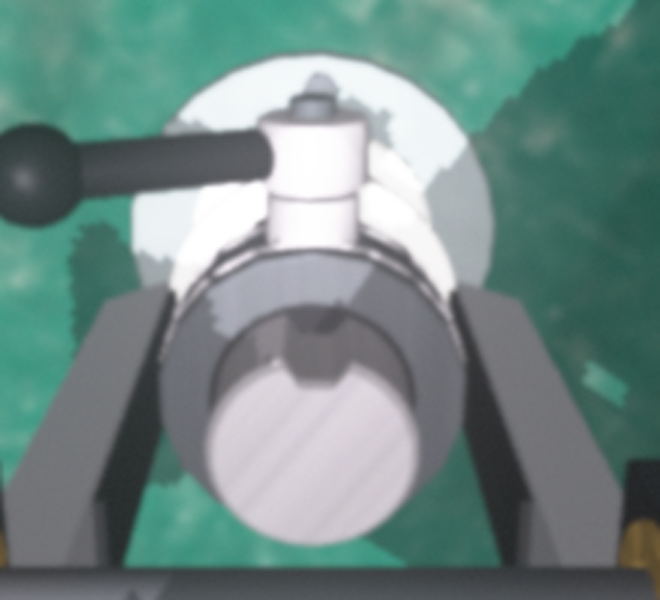

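The notch (318,345 in the crop) is in line with the screw hub (317,170) and shaft centre (312,450), so the screw is at the flat and hasn't slipped. I'll let go and rise.

jog_arm(
  plan=[0,0,0,0,0,0,0,0,0,0,0,0,0,0,0,0,0,0,0,0,0,0,0,0,0,0,0,0,0,0,0,0,0,0,0,0,0,0,0,0,0,0,0,0,0.01,0,0,0,0,0,0.025,0,0,0,0,0,0.04,0,0,0,0,0,0.06,0,0,0,0,0,0.08,0,0,0,0,0,0.1,0,0,0,0,0,0.12,0,0,0,0,0,0.14,0,0,0,0,0,0.14,0,0,0,0,0,0.14,0,0,0],
  claw=0.09,
)

```text
clock: 7.95
eef_pos: [557.4, 28.5, 206.4]
eef_rot: [-3.141, 0.0, -2.566]
wrist_force: [-0.9, -0.7, -0.1]
finger_gap: 90.0
finger_force: 0.0
```

Run:
```python
from h import *
c=get_calibration("wrist");s=manip.read_state();print(s["eef_pos"],s["eef_rot"],s["wrist_force"])
p,d=camera("wrist");cv2.imwrite("pics/w4.png",p[:,:,::-1])
import pickle;pickle.dump((c,p,d),open("w4.pkl","wb"))
```

```text
[557.38313928  28.51856899 206.43765438] [-3.14138035e+00  2.98195656e-04 -2.56560108e+00] [-0.88530479 -0.70472995 -0.14063232]
```

View pics/w4.png

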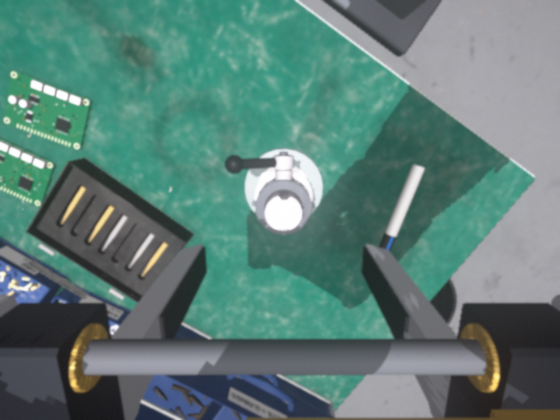

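The ball is at (234,164) and the collar is at rest after letting go.

Run:
```python
from h import *
import pickle
c,p,d=pickle.load(open("w4.pkl","rb"))
m=(p[145:185,215:247].max(2)<60).astype(np.uint8);m=cv2.morphologyEx(m,cv2.MORPH_OPEN,np.ones((7,7),np.uint8))
M=cv2.moments(m,True);u,v=M['m10']/M['m00']+215,M['m01']/M['m00']+145
B=onplane(c,u,v,101);print(u,v,M['m00'],B)
print("top depth pts",np.array([atdepth(c,int(u)+i,int(v)+j,d[int(v)+j,int(u)+i])for i in(-2,0,2)for j in(-2,0,2)]).max(0))
b=B-[557.5,28.6,0];print(np.hypot(*b[:2]),np.degrees(np.arctan2(b[1],b[0])))
s=manip.read_state();e=s["eef_pos"];t=R.from_euler('xyz',s["eef_rot"]).as_matrix();print("tooly",t[:,1],"delta",B-e)
```

```text
Traceback (most recent call last):
ZeroDivisionError: float division by zero
```

Run:
```python
from h import *
import pickle
c,p,d=pickle.load(open("w4.pkl","rb"))
g=p[145:185,215:247].max(2)
m=(g<75).astype(np.uint8);print(m.sum());m=cv2.morphologyEx(m,cv2.MORPH_OPEN,cv2.getStructuringElement(2,(11,11)))
M=cv2.moments(m,True)
u,v=(M['m10']/M['m00']+215,M['m01']/M['m00']+145) if M['m00'] else (234,164)
B=onplane(c,u,v,101);print(u,v,M['m00'],B)
print("top depth pts",np.array([atdepth(c,int(u)+i,int(v)+j,d[int(v)+j,int(u)+i])for i in(-2,0,2)for j in(-2,0,2)]).max(0))
b=B-[557.5,28.6,0];print(np.hypot(*b[:2]),np.degrees(np.arctan2(b[1],b[0])))
s=manip.read_state();e=s["eef_pos"];t=R.from_euler('xyz',s["eef_rot"]).as_matrix();print("tooly",t[:,1],"delta",B-e)
```

```text
88
234 164 0.0 [545.62612323 -28.69922216 101.        ]
top depth pts [546.73700957 -26.1946298  108.15849512]
58.516577223160496 -101.70745779416211
tooly [-5.44640009e-01  8.38669817e-01  4.46157087e-04] delta [ -11.53343107  -57.1993321  -104.78082356]
```

jog_arm(
  plan=[-0.002,-0.012,0,0,0,0,-0.004,-0.024,0,0,0,0,-0.006,-0.036,0,0,0,0,-0.008,-0.048,0,0,0,0,-0.0105,-0.0585,-0.01,0,0,0,-0.0105,-0.0585,-0.025,0,0,0,-0.0105,-0.0585,-0.04,0,0,0,-0.0105,-0.0585,-0.055,0,0,0,-0.0105,-0.0585,-0.07,0,0,0,-0.0105,-0.0585,-0.08,0,0,0,-0.0105,-0.0585,-0.086,0,0,0,-0.0105,-0.0585,-0.086,0,0,0,-0.0105,-0.0585,-0.086,0,0,0],
  claw=0.0,
)

```text
clock: 9.3
eef_pos: [547.2, -30.1, 120.8]
eef_rot: [-3.141, 0.0, -2.566]
wrist_force: [1.0, 0.2, 0.4]
finger_gap: 0.4
finger_force: 0.0
```

```bash
python3 r.py
python3 - <<'E'
from h import *
p,d=camera("wrist");cv2.imwrite("pics/w5.png",p[:,:,::-1])
E
```

```text
9.3 [0.98321608 0.20129733 0.36970033] [ 0.12152933 -0.08881132  0.01982514] -0.004818263259949163 [-3.14123965e+00  4.19581593e-04 -2.56568094e+00] 0.4316931621407936
```

View pics/w5.png

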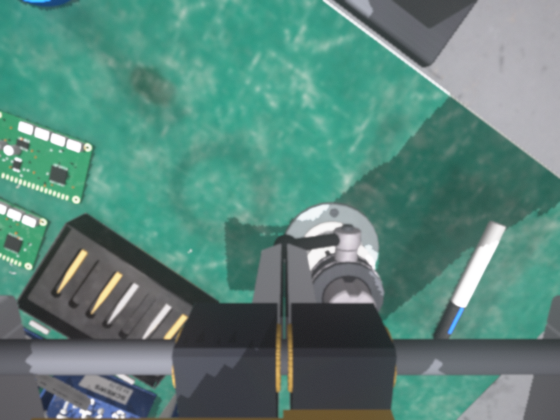

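The shut fingers sit over the ball at (283,243). I'll press gently.

jog_arm(
  plan=[0,0,-0.004,0,0,0,0,0,-0.008,0,0,0,0,0,-0.011,0,0,0,0,0,-0.013,0,0,0,0,0,-0.015,0,0,0,0,0,-0.017,0,0,0,0,0,-0.019,0,0,0,0,0,-0.021,0,0,0,0,0,-0.023,0,0,0,0,0,-0.025,0,0,0,0,0,-0.026,0,0,0,0,0,-0.026,0,0,0],
)

```text
clock: 10.55
eef_pos: [546.8, -29.8, 94.2]
eef_rot: [3.141, -0.0, -2.566]
wrist_force: [0.9, -1.3, 2.5]
finger_gap: 0.6
finger_force: 1.0
```

jog_arm(
  plan=[0,0,-0.001,0,0,0,0,0,-0.002,0,0,0,0,0,-0.003,0,0,0,0,0,-0.004,0,0,0,0,0,-0.005,0,0,0,0,0,-0.005,0,0,0],
)

```text
clock: 11.15
eef_pos: [546.9, -29.9, 89.3]
eef_rot: [3.141, -0.0, -2.566]
wrist_force: [1.2, -0.5, 2.3]
finger_gap: 0.3
finger_force: 1.0
```

jog_arm(
  plan=[0,0,-0.001,0,0,0,0,0,-0.002,0,0,0,0,0,-0.003,0,0,0,0,0,-0.004,0,0,0,0,0,-0.005,0,0,0,0,0,-0.006,0,0,0,0,0,-0.007,0,0,0,0,0,-0.008,0,0,0,0,0,-0.008,0,0,0],
)

```text
clock: 12.05
eef_pos: [546.9, -29.9, 81.2]
eef_rot: [3.141, -0.0, -2.566]
wrist_force: [1.3, -1.6, 0.4]
finger_gap: 0.6
finger_force: 0.8
```

jog_arm(
  plan=[0,0,-0.0005,0,0,0,0,0,-0.001,0,0,0,0,0,-0.0015,0,0,0,0,0,-0.002,0,0,0,0,0,-0.0025,0,0,0,0,0,-0.0025,0,0,0],
)

```text
clock: 12.65
eef_pos: [547.0, -29.9, 78.9]
eef_rot: [3.141, -0.0, -2.566]
wrist_force: [0.3, 0.3, 3.0]
finger_gap: 0.5
finger_force: 1.3
```

jog_arm(
  plan=[0,0,-0.0005,0,0,0,0,0,-0.001,0,0,0,0,0,-0.0015,0,0,0,0,0,-0.0015,0,0,0],
)

```text
clock: 13.05
eef_pos: [547.1, -29.9, 77.6]
eef_rot: [-3.141, 0.0, -2.566]
wrist_force: [-0.1, 1.0, 4.8]
finger_gap: 0.1
finger_force: 2.6
```

Force is rising, so the last bit goes in smaller steps.

jog_arm(
  plan=[0,0,-0.0003,0,0,0,0,0,-0.0006,0,0,0,0,0,-0.0006,0,0,0],
)

```text
clock: 13.35
eef_pos: [547.2, -29.9, 77.2]
eef_rot: [-3.141, 0.001, -2.566]
wrist_force: [0.1, 2.0, 6.0]
finger_gap: 0.1
finger_force: 3.3
```

jog_arm(
  plan=[0,0,-0.0004,0,0,0,0,0,-0.0008,0,0,0,0,0,-0.0008,0,0,0],
)

```text
clock: 13.65
eef_pos: [547.3, -29.9, 76.5]
eef_rot: [-3.141, 0.001, -2.566]
wrist_force: [-0.5, 2.3, 7.7]
finger_gap: 0.7
finger_force: 4.2
```

jog_arm(
  plan=[0,0,-0.0005,0,0,0,0,0,-0.001,0,0,0,0,0,-0.0015,0,0,0,0,0,-0.0015,0,0,0],
)

```text
clock: 14.05
eef_pos: [547.4, -29.8, 75.4]
eef_rot: [-3.141, 0.001, -2.566]
wrist_force: [-1.5, 1.8, 11.6]
finger_gap: 0.4
finger_force: 6.0
```

jog_arm(
  plan=[0,0,-0.0004,0,0,0,0,0,-0.0004,0,0,0,0,0,-0.0004,0,0,0],
)

```text
clock: 14.35
eef_pos: [547.5, -29.8, 75.2]
eef_rot: [-3.141, 0.001, -2.566]
wrist_force: [-2.6, 2.6, 13.0]
finger_gap: 0.8
finger_force: 6.6
```

jog_arm(
  plan=[0,0,0.005,0,0,0,0,0,0.015,0,0,0,0,0,0.03,0,0,0,0,0,0.05,0,0,0,0.005,0.02,0.07,0,0,0,0.008,0.04,0.1,0,0,0,0.01,0.058,0.13,0,0,0,0.01,0.058,0.13,0,0,0,0.01,0.058,0.13,0,0,0],
)

```text
clock: 15.25
eef_pos: [556.8, 28.1, 204.3]
eef_rot: [-3.141, 0.0, -2.565]
wrist_force: [0.1, -0.4, -1.1]
finger_gap: 0.5
finger_force: 0.0
```

```bash
python3 r.py
python3 - <<'E'
from h import *
c=get_calibration("wrist");p,d=camera("wrist");cv2.imwrite("pics/w6.png",p[:,:,::-1])
P=np.array([[atdepth(c,u,v,d[v,u]) for u in range(215,255)] for v in range(140,190)])
r=np.hypot(P[:,:,0]-547,P[:,:,1]+29)
print("ball top",P[(r<8)][:,2].max(), np.percentile(P[r<5][:,2],80))
E
```

```text
15.25 [ 0.12681198 -0.44107512 -1.1030054 ] [ 0.15562294 -0.09064981 -0.04478409] 0.08824439020827413 [-3.14136292e+00  9.41300910e-05 -2.56494770e+00] 0.5141649039517749
ball top 79.40832788963479 77.65753590781361
```

View pics/w6.png

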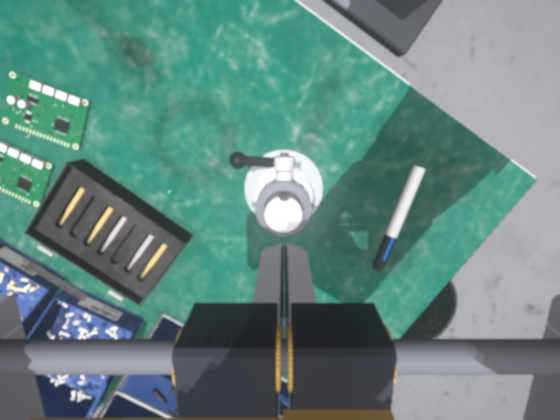

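The lever is down: the ball, at (238,160), has its top about 77 mm up, which is some 0.78 rad on the joint. The marker and boards haven't moved, and the arm is clear.

```bash
python3 -c "
from cell import manip
print(manip.sign_off())"
```

```text
the job is handed in; nothing more can be done
None
```

The collar is turned onto the flat (about 1.25 rad), the lever is down at roughly 0.78 rad by the camera with a peak reading of 13 N, the arm is clear, no bystander in view moved, and the job is handed in (no verdict came back).

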